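# Draw the dropped servo bracket out from under the test-rig guard

## Robot

A 7-joint arm with a two-finger parallel gripper is mounted at the origin on the work surface. World frame = base frame: x ahead of the robot, y to its left, z up, the work surface at z = 0. Lengths are in m, angles in rad, forces in N, time in s.
With the tool pointing down it reaches from about 0.425 to 0.925 m from the base axis. Payload 6.8 kg.
Tool frame: the origin (TCP) lies on the centre line of the jaws, within the pads' length; the fingertips stand 11 mm ahead of it and the grasp point (between the pads) lies 8 mm behind it; z points along the fingers, y is the direction in which the jaws open and shut (so a half turn about z gives the same grasp; the last joint's range is limited). The gripper opens to 85 mm and grips with 20 to 120 N. Pads are 22 mm wide; open, the fingers measure 114 mm over their backs; the gripper's body (76 mm by 85 mm) begins 54 mm behind the grasp point. The pads swing forward as they close: fully open they stand 13 mm farther back than shut.
Start: joints at [-1.242, 0.477, 0.022, 1.555, -0.011, 1.109, -0.083], TCP at [0.286, 0.612, 0.242] pointing down, gripper open.
Joint ranges: [-2.96, 2.96], [-0.34, 2.1], [-1.41, 1.46], [0.24, 2.44], [-1.37, 4.51], [0.17, 1.92], [-2.96, 2.96]. Speed limits (rad/s): [2.39, 2.39, 3.14, 3.14, 3.14, 3.14, 3.14].

## Interface

Orientations are given as a rotation vector (axis times angle).
In Python, from bench import r gives the robot as it stands.
- The arm moves only by the tool send_rows, never from a script. Its argument "deltas" is a list of rows, each a list of 7 numbers: the opening, from 0 (shut) to 1 (fully open), then the shift along the tool's x, y, z as a fraction of full scale, then the turn, a rotation vector about the tool's x, y, z as a fraction of full scale. In form: [[hand, x, y, z, ax, ay, az], ...]. A call has 1 to 20 rows; each row is the pose to reach, as a shift and turn from the pose commanded when the call began, along the tool's axes at that moment, turning the shorter way round; what a row does not reach only later rows make up. Full scale, the value 1, is 150 mm for a shift and 180 degrees for a turn. A row lasts 1/12 s, in which the tool goes at most 41.7 mm and 7.16 degrees, less where a joint would pass 70% of its speed; a pose out of reach is approached as far as the arm can. A call with a number of a shift or a turn outside -1 to 1 is refused whole. A call with a gripper value outside its range is refused whole. The fingers move at their own pace and stop on an object; "squeeze" is the grip in N (left out, the last holds). Time passes only in rows, so rows that repeat a pose let the fingers close. It gives the time, the measured TCP pose, the force and the opening at its end, in the units of the state.
- r.get_obs(): the state, without advancing time (a new reading comes with each control period).
- r.grab_frame(name): name is "scene" or "side" or "wrist"; returns a dict with "pixels" (420x560x3 uint8, red, green, blue), "camera_matrix" (3x3 intrinsics, pixels), "rvec" (rotation vector, rad) and "tvec" (3), from world to camera coordinates, as OpenCV has them. Camera axes: x right, y down, z forward; pixel columns grow to the right and rows downward; lengths in m; the calibration is good to about 2 mm. A picture is of the moment at which its call begins. There is no depth.
- r.hand_in(): hands the job in, once; it reports no verdict.
The state is a dict: "clock": time; "joints": joint angles; "qvel": joint speeds; "tau": joint torques, N m; "tcp_pos": TCP position; "orientation": TCP orientation; "contact_force": force on the tool from outside, world axes, zero at the start; "moment": the same for the moment, N m; "grip_width": finger opening in m.
Only numpy, scipy, OpenCV 4.12 (cv2) and the standard library are available. Lean on these libraries where they do the work, as an engineer would, in place of code of your own. Each camera call takes 0.05 s, during which the arm holds its last target. There are 200 camera calls.

## Task

A servo bracket has dropped under the fixed wire guard of the motor test rig. Pick up the hooked rod by its handle, reach in under the guard, lower the hook inside the bracket and draw it out along the tray until you feel it pulled firmly, but gently, square against the stop bar across the tray's open end; then unhook, leaving it lying there, and stand the rod back on the bench, clear of the rig. Do not touch the bracket with the fingers, tip it, force or knock the rig, or disturb the things around.

Things in the scene. Friction and masses are not known exactly. Their poses are not given: they have to be found in the camera images.
- rig: Fixed motor test rig. Origin: on the bench, in the middle below the guard's open mouth; x points in under the guard, y across, z up. Level black tray floor, top 5 mm above the bench, 140 mm wide, from x = -83 to 152 mm, with 5 mm thick side curbs at y = -67.5 and 67.5 mm, 17 mm above the bench. From x = -83 to 0 mm it is an open apron with nothing above it.
- guard_roof (a point): Middle of the wire guard's roof, 107 mm above the bench, at rig x = 75 mm; axes as the rig. Fixed bare steel bars 4 to 6 mm thick, too close for fingers, cover rig x = 0 to 150 mm (roof underside 104 mm above the bench, sides at y = -67.5 and 67.5 mm). Mouth at x = 0: open arch 129 mm wide. At the back a plate and the motor, x = 151 to 252 mm; its 26 mm coupling reaches in to x = 123 mm, 60 mm above the bench.
- end_frame: Fixed cross bar just beyond the tray's open end, 10 mm thick (x), 140 mm long (y), 24 mm high; origin under its middle, at rig x = -97 mm; axes as the rig. On two pins it carries the end stop: an upright aluminium bar across the tray, 6 mm thick, 126 mm long, top 27 mm above the bench, clamped rigidly; its seating face (towards the guard) lies 17 to 33 mm from this origin along x, not measured: find it by feel.
- bracket_center (a point): Centre (9 mm up) of the dropped part, a U-shaped aluminium servo bracket 54 long (x) x 44 wide (y) x 18 mm high: a 3 mm base plate lying on the tray, and an upright 3 mm flange across each end (x = -27 to -24 and 24 to 27 mm), open above and at the sides. Its -x flange faces the guard's mouth within 0.3 rad; it starts under the guard. 40 to 100 g, slides easily (under 1 N).
- rod_grip (a point): Where to grip the hooked rod: on its handle, 28 mm above the underside, 10 mm forward of the handle's middle. Handle: grey block 90 long (x) x 24 wide (y, the grip width) x 52 mm tall, standing on the bench. x points towards the hook, z up. A straight 8 mm steel rod runs forward from the handle, centre 38 mm above the underside, to the hook 240 mm in front of this point. 240 g in all.
- rod_foot (a point): Lower end of the hook, on its centre line: the hook is a 10 mm thick round pin that goes straight down from the rod's far end, its lower end level with the underside of the handle (38 mm below the rod's centre line). Axes as those of rod_grip.
- rod: The hooked rod as a whole; origin under the middle of its handle, x towards the hook, z up. The hook pin is at x = 250 mm. It stands free on its handle and hook, on the bench.
- bracket: The bracket as a whole; origin in the middle of its underside, axes as at bracket_center.
- servo: Bystander: small black servo motor, 54 x 20 x 43 mm; origin under its middle. Leave alone.
- tape: Bystander: roll of tape lying flat, 90 mm diameter, 24 mm high; origin under its middle. Leave alone.
- mug: Bystander: white mug, 76 mm diameter, 90 mm high; origin under its middle. Leave alone.
Things that resemble listed ones, but are neither listed nor needed, are in the scene too. What is shaped like the bracket but green or purple is not meant.

How it is judged:
On the way, in this order (a step that is already met when the one before it is completed fails the run):
1. The rod is lifted off the bench in the gripper (height (world z) of rod above 0.012 m and contact force between the fingers and rod above 2 N), for 0.2 s.
2. The hook is under the guard, down inside the bracket (x of rod_foot in the frame of rig above 0.005 m and x of rod_foot in the frame of bracket between -0.024 and 0.024 m and y of rod_foot in the frame of bracket between -0.022 and 0.022 m and z of rod_foot in the frame of bracket below 0.014 m), for 0.1 s.
3. The bracket is pulled firmly home against the stop bar with the hook: at least 2.5 N between bracket and stop bar for 0.3 s, flat (within 0.06 rad) and with the hook still in it (contact force between bracket and end_frame above 2.5 N and contact force between rod and bracket above 1.5 N and angle between the x axis of bracket and the x axis of rig, either way round below 0.06 rad), for 0.3 s.
At the end, for the whole second after the job is handed in: The bracket lies level on the open apron where it was pulled home, its centre more than 34 mm outside the guard's mouth, square to the tray within 0.07 rad; the rod stands upright on the bench on its handle and hook, touching neither rig nor bracket; both at rest (x of bracket_center in the frame of rig below -0.034 m and angle between the x axis of bracket and the x axis of rig, either way round below 0.07 rad and angle between bracket's own z axis and vertical below 0.08 rad and z of bracket in the frame of rig below 0.008 m and height (world z) of rod below 0.004 m and angle between rod's own z axis and vertical below 0.07 rad and contact force between rod and rig below 0.05 N and contact force between rod and bracket below 0.05 N and linear speed of each of rod, bracket below 0.02 m/s).
It fails at once if The bracket is pressed against the stop bar with more than 15 N, or the hook bears on the bracket with more than 17 N (contact force between bracket and end_frame above 15 N or contact force between rod and bracket above 17 N).
It fails at once if The rod bears on or knocks the rig with more than 12 N, or the robot with more than 5 N (contact force between rod and rig above 12 N or contact force between any of the arm, the fingers and rig above 5 N).
It fails at once if The fingers touch the bracket (contact force between the fingers and bracket above 0.3 N).
It fails at once if The bracket is tipped by more than 0.5 rad (angle between bracket's own z axis and vertical above 0.5 rad).
It fails at once if The servo, tape or mug is moved by more than 20 mm (distance of any of servo, tape, mug from where it was at the start of the episode above 0.02 m).
It also fails if it takes over 58 s, if anything falls off the work surface, if the arm or the gripper's body presses on something with over 40 N, if the wrist force passes 120 N, or if a joint passes its speed limit or range.

## Working session

There is one attempt and no reset: what is moved stays moved. The work goes in short steps, Python scripts to look and compute and a tool call to move; the robot and the scene stay as the last step left them, time stands still between calls to the robot, and variables do not carry over. Pictures are saved under pics/ and viewed, about 8 in all and at most 12, crops included, and the job is handed in when it is done.

Besides the shell and the picture viewer there is one more tool, called after "Call:" in YAML: its name, and indented under it one key for each argument. send_rows: Moves the arm, as the interface text tells. Shift numbers are shares of 150 mm and turn numbers shares of 180 degrees, none past 1 either way. Its arguments: {"type":"object","properties":{"deltas":{"type":"array","items":{"type":"array","items":{"type":"number"}}},"squeeze":{"type":"number"}},"required":["deltas"]}

```bash
mkdir -p pics; ls
cat > h.py <<'E'
import numpy as np,cv2
from bench import r
from scipy.spatial.transform import Rotation as R
import pickle
def grab(n,tag):
    f=r.grab_frame(n); cv2.imwrite(f'pics/{tag}.png',f['pixels'][:,:,::-1]); pickle.dump(f,open(f'pics/{tag}.pkl','wb')); return f
def load(tag): return pickle.load(open(f'pics/{tag}.pkl','rb'))
def ray(f,u,v):
    Rm=cv2.Rodrigues(np.array(f['rvec'],float))[0]; t=np.array(f['tvec'],float).ravel()
    d=Rm.T@np.linalg.inv(np.array(f['camera_matrix']))@np.array([u,v,1.]); return -Rm.T@t,d
def onz(f,u,v,z):
    c,d=ray(f,u,v); return c+d*(z-c[2])/d[2]
def proj(f,P):
    return cv2.projectPoints(np.atleast_2d(np.array(P,float)),np.array(f['rvec'],float),np.array(f['tvec'],float),np.array(f['camera_matrix'],float),None)[0][:,0]
E
python3 - <<'E'
from h import *
a=grab('scene','scene0');b=grab('side','side0');
im=np.hstack([a['pixels'],b['pixels']])[:,:,::-1]
for n in (a,b): print(-cv2.Rodrigues(np.array(n['rvec']))[0].T@np.array(n['tvec']).ravel())
print(r.get_obs())
E
```

```text
pics
[1.19010721 0.40777079 0.61507528]
[ 0.0549117  -0.49694347  0.80277517]
{'clock': 0.1, 'joints': array([-1.24205523,  0.47773833,  0.02234506,  1.55631732, -0.01149789,
        1.10928002, -0.08308462]), 'qvel': array([-4.04647263e-05, -3.74509965e-03,  1.62093673e-04, -1.68053363e-03,
       -7.72245584e-04,  2.08788586e-03,  1.22638713e-03]), 'tau': array([ 5.01188915e-03, -5.97762072e+01,  1.61409572e+00, -2.81958783e+01,
        1.28823347e-02,  4.92037099e-03,  3.69014208e-05]), 'tcp_pos': array([0.28537873, 0.61116154, 0.24142384]), 'orientation': array([-6.80641962e-01, -3.06673618e+00,  2.51015026e-03]), 'contact_force': array([-0.38501309,  0.2624044 ,  0.09682939]), 'moment': array([-0.04396578,  0.00564649,  0.05762957]), 'grip_width': 0.08508697274622544}
```

View pics/scene0.png

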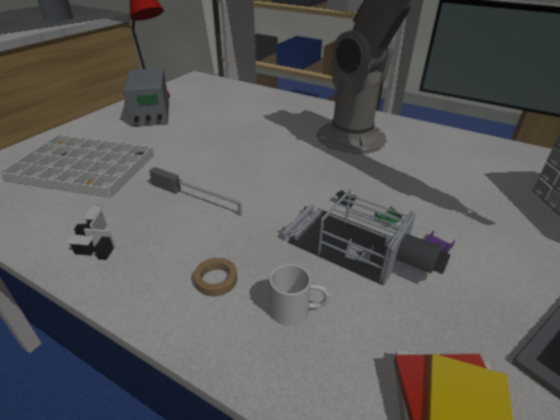

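View pics/side0.png

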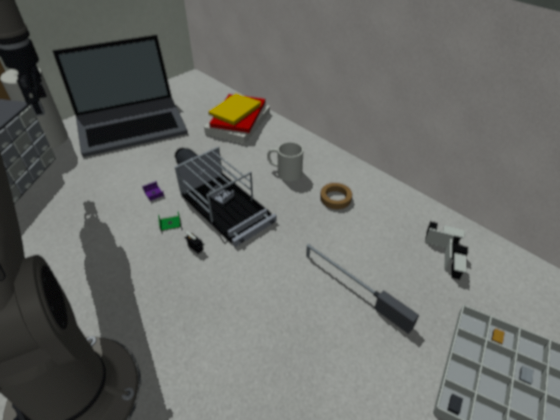

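The rod's handle is at scene (165,180) / side (397,311), with its hook at scene (240,210) / side (308,252). The rig is at scene (360,235) / side (225,195). The bracket is the grey U under the guard, at scene (358,253) / side (223,195). The green and purple U parts lie outside the guard and are decoys. I'll enlarge to confirm.

Run:
```python
from h import *
a=load('scene0')['pixels'][:,:,::-1];b=load('side0')['pixels'][:,:,::-1]
def c(im,u,v,w,h): return cv2.resize(im[v:v+h,u:u+w],(400,300),interpolation=cv2.INTER_CUBIC)
m=np.vstack([np.hstack([c(a,276,175,180,135),c(b,165,140,120,90+12)]),np.hstack([c(a,140,160,112,84),c(b,295,235,132,99)])])
cv2.imwrite('pics/m1.png',cv2.convertScaleAbs(m,alpha=1.5))
```

```text
(no output)
```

View pics/m1.png

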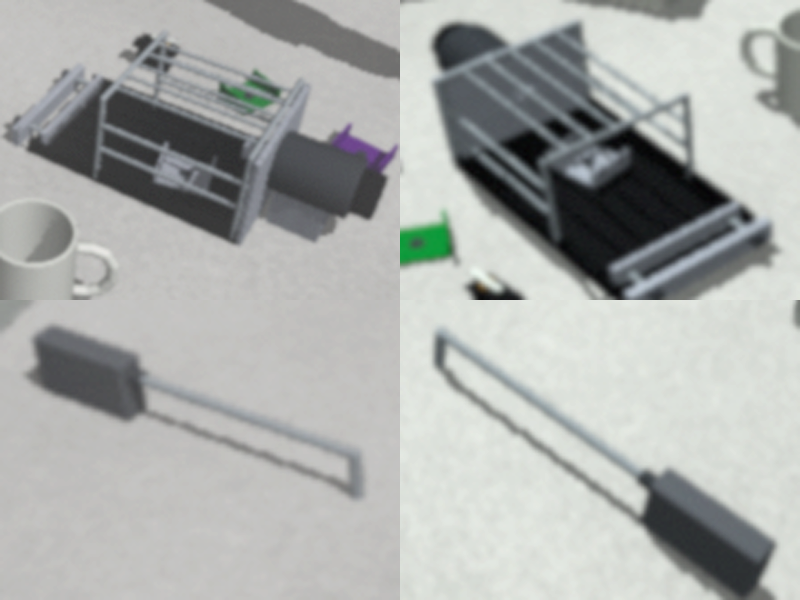

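The crop confirms it: the grey U under the guard, at scene (359,252) / side (223,196), is the bracket. Next I'll fit the poses of rod, rig and bracket.

```bash
cat > fit.py <<'E'
from h import *
from scipy.optimize import least_squares
def fit(obs,x0):  # obs: list of (frame,uv,P local, z incl)
    def res(p):
        c,s=np.cos(p[2]),np.sin(p[2]); out=[]
        for f,uv,P in obs:
            out.append(proj(f,[p[0]+c*P[0]-s*P[1],p[1]+s*P[0]+c*P[1],P[2]])[0]-uv)
        return np.concatenate(out)
    s=least_squares(res,x0,loss='soft_l1'); return s.x,res(s.x).reshape(-1,2).round(1)
E
python3 - <<'E'
from fit import *
a=load('scene0');b=load('side0')
TL=lambda U,V:(a,np.array([276+.45*U,175+.45*V])); TR=lambda U,V:(b,np.array([165+(U-400)*.3,140+V*.34]))
BL=lambda U,V:(a,np.array([140+.28*U,160+(V-300)*.28])); BR=lambda U,V:(b,np.array([295+(U-400)*.33,235+(V-300)*.33]))
foot=onz(a,*BL(358,494)[1],0);foot2=onz(b,*BR(441,367)[1],0);hm=onz(b,*BR(712,515)[1],.052);hm2=onz(a,*BL(95,345)[1],.052)
print('foot',foot,foot2,'handle',hm,hm2)
m=(hm+hm2)/2; f=(foot+foot2)/2; d=f-m
for z,t in ((.107,'arch'),):
  yn=onz(a,*TL(101,95)[1],z),onz(b,*TR(688,97)[1],z); yp=onz(a,*TL(163,36)[1],z),onz(b,*TR(548,157)[1],z); print(yn,yp)
print('br',onz(a,359,252,.009),onz(b,222.6,196,.009))
mm=(np.mean(yn,0)+np.mean(yp,0))/2; dd=np.mean(yp,0)-np.mean(yn,0); yaw=np.arctan2(-dd[0],dd[1])
print('rig guess',mm,yaw)
h=.0675
obs=[(*TL(101,95),(0.002,-h,.107)),(*TL(163,36),(0.002,h,.107)),(*TR(548,157),(.002,h,.107)),(*TR(688,97),(.002,-h,.107)),
(*TR(556,240),(.002,h,.017)),(*TR(690,172),(.002,-h,.017)),(*TL(98,176),(.002,-h,.017)),(*TR(460,162),(.151,.07,.005)),(*TL(240,241),(.152,-.07,0)),
(*TR(768,223),(-.099,-.07,.024)),(*TR(628,290),(-.099,.07,.024))]
print(*fit(obs,[mm[0],mm[1],yaw]))
obs=[(*BL(358,494),(.25,0,0)),(*BR(441,367),(.25,0,0)),(*BL(358,453),(.253,0,.042)),(*BR(441,331),(.253,0,.042)),(*BR(712,515),(0,0,.052)),(*BL(95,345),(0,0,.052))]
print(*fit(obs,[m[0],m[1],np.arctan2(d[1],d[0])]))
E
```

```text
foot [ 0.56236011 -0.07514941  0.        ] [ 5.62564509e-01 -8.29769519e-02  1.11022302e-16] handle [ 0.56734273 -0.32951285  0.052     ] [ 0.56676348 -0.31454455  0.052     ]
(array([0.59294389, 0.16297483, 0.107     ]), array([0.59547974, 0.15899441, 0.107     ])) (array([0.46976896, 0.17581782, 0.107     ]), array([0.46769703, 0.1722378 , 0.107     ]))
br [0.54701301 0.24305035 0.009     ] [0.54570095 0.23176789 0.009     ]
rig guess [0.53147241 0.16750621 0.107     ] 1.4672209786074994
[0.52924682 0.16672279 1.51762184] [[ 0.1  1.3]
 [-0.1 -2.1]
 [-1.9  1.1]
 [-1.2 -1.3]
 [-0.2 -1.9]
 [-0.2 -1.7]
 [-1.4 -3.9]
 [-1.7 -0.3]
 [-3.8  0.9]
 [ 0.8 -1.9]
 [ 0.4  1.5]]
[ 0.56663285 -0.32867219  1.585657  ] [[-1.3 -0.3]
 [-1.2 -1. ]
 [-1.2 -1.6]
 [-1.3 -0.9]
 [-0.5 -0. ]
 [-3.8 -1.4]]
```

```bash
cat > mv.py <<'E'
import sys
from h import *
# usage: mv.py x y z yaw(of tool x)
def row(p,yaw):
    o=r.get_obs(); R0=R.from_rotvec(o['orientation']); c,s=np.cos(yaw),np.sin(yaw)
    T=R.from_matrix(np.array([[c,s,0],[s,-c,0],[0,0,-1]]))
    d=R0.inv().apply(np.array(p)-o['tcp_pos'])/.15; w=(R0.inv()*T).as_rotvec()/np.pi
    print('now',o['tcp_pos'].round(4),'yaw',np.arctan2(*R0.as_matrix()[[1,0],0]).round(4),'t',o['clock'],'F',o['contact_force'].round(2),'w',o['grip_width'].round(4)); print('row',d.round(4),w.round(4),'rows',np.linalg.norm(d)*150/41.7, np.linalg.norm(w)*180/7.16)
if __name__=='__main__':
    v=list(map(float,sys.argv[1:])); row(v[:3],v[3])
E
python3 - <<'E'
from h import *
f=r.grab_frame('wrist');o=r.get_obs()
R0=R.from_rotvec(o['orientation']).as_matrix()
Rm=cv2.Rodrigues(np.array(f['rvec']))[0];c=-Rm.T@np.array(f['tvec']).ravel()
print(R0.T@(c-o['tcp_pos']));print((Rm@R0).round(3));print(f['camera_matrix'])
E
python3 mv.py .53 .40 .30 1.53; python3 mv.py .53 .2 .30 1.53
```

```text
[ 0.06873222 -0.0001673  -0.13169953]
[[-0.001  1.     0.001]
 [-0.963 -0.001 -0.271]
 [-0.271 -0.001  0.963]]
[[298.44843415   0.         278.47410879]
 [  0.         298.44843415 210.48792648]
 [  0.           0.           1.        ]]Traceback (most recent call last):
  File "mv.py", line 10, in <module>
    v=list(map(float,sys.argv[1:])); row(v[:3],v[3])
                                     ~~~^^^^^^^^^^^^
  File "mv.py", line 8, in row
    print('now',o['tcp_pos'].round(4),'yaw',np.arctan2(*R0.as_matrix()[[1,0],0]).round(4),'t',o['clock'],'F',o['contact_force'].round(2),'w',o['grip_width'].round(4)); print('row',d.round(4),w.round(4),'rows',np.linalg.norm(d)*150/41.7, np.linalg.norm(w)*180/7.16)
                                                                                                                                             ^^^^^^^^^^^^^^^^^^^^^
AttributeError: 'float' object has no attribute 'round'
Traceback (most recent call last):
  File "mv.py", line 10, in <module>
    v=list(map(float,sys.argv[1:])); row(v[:3],v[3])
                                     ~~~^^^^^^^^^^^^
  File "mv.py", line 8, in row
    print('now',o['tcp_pos'].round(4),'yaw',np.arctan2(*R0.as_matrix()[[1,0],0]).round(4),'t',o['clock'],'F',o['contact_force'].round(2),'w',o['grip_width'].round(4)); print('row',d.round(4),w.round(4),'rows',np.linalg.norm(d)*150/41.7, np.linalg.norm(w)*180/7.16)
                                                                                                                                             ^^^^^^^^^^^^^^^^^^^^^
AttributeError: 'float' object has no attribute 'round'
```

```bash
sed -i "s/o\['grip_width'\].round(4)/round(float(o['grip_width']),4)/" mv.py; python3 mv.py .42 .50 .30 1.53;python3 mv.py .53 .23 .30 1.53
```

```text
now [0.2854 0.6112 0.2416] yaw 2.7048 t 0.15 F [-0.32 -0.2   0.33] w 0.0856
row [-1.1268 -0.2928 -0.3891] [-4.000e-04  3.000e-04  3.739e-01] rows 4.415482256034981 9.400611053689323
now [0.2854 0.6112 0.2416] yaw 2.7048 t 0.15 F [-0.32 -0.2   0.33] w 0.0856
row [-2.5528 -1.6135 -0.3871] [-4.000e-04  3.000e-04  3.739e-01] rows 10.952032963244775 9.400611053689323
```

Call:
send_rows:
  deltas:
    - [1, -1, -0.6, -0.39, 0, 0, 0.374]
    - [1, -1, -0.6, -0.39, 0, 0, 0.374]
    - [1, -1, -0.6, -0.39, 0, 0, 0.374]
    - [1, -1, -0.6, -0.39, 0, 0, 0.374]
    - [1, -1, -0.6, -0.39, 0, 0, 0.374]
    - [1, -1, -0.6, -0.39, 0, 0, 0.374]
    - [1, -1, -0.6, -0.39, 0, 0, 0.374]
    - [1, -1, -0.6, -0.39, 0, 0, 0.374]
    - [1, -1, -0.6, -0.39, 0, 0, 0.374]
    - [1, -1, -0.6, -0.39, 0, 0, 0.374]

```text
clock: 0.98
tcp_pos: [0.3832, 0.4664, 0.3005]
orientation: [2.273, 2.168, -0.001]
contact_force: [-0.0, 0.5, -0.6]
grip_width: 0.0851
```

```bash
python3 mv.py .53 .23 .30 1.53
```

```text
now [0.3832 0.4664 0.3005] yaw 1.5234 t 0.9833 F [-0.03  0.5  -0.62] w 0.0851
row [-1.528   1.0522  0.0039] [-0.0001  0.0002 -0.0021] rows 6.673415301764524 0.053256922343347154
```

Call:
send_rows:
  deltas:
    - [1, -1, 0.95, 0, 0, 0, 0]
    - [1, -1, 0.95, 0, 0, 0, 0]
    - [1, -1, 0.95, 0, 0, 0, 0]
    - [1, -1, 0.95, 0, 0, 0, 0]
    - [1, -1, 0.95, 0, 0, 0, 0]
    - [1, -1, 0.95, 0, 0, 0, 0]

```text
clock: 1.48
tcp_pos: [0.5255, 0.3013, 0.3012]
orientation: [2.277, 2.157, -0.001]
contact_force: [0.2, -1.5, 0.7]
grip_width: 0.0855
```

Call:
send_rows:
  deltas:
    - [1, -0.53, 0.05, 0, 0, 0, 0]
    - [1, -0.53, 0.05, 0, 0, 0, 0]
    - [1, -0.53, 0.05, 0, 0, 0, 0]
    - [1, -0.53, 0.05, 0, 0, 0, 0]
    - [1, -0.53, 0.05, 0, 0, 0, 0]

```text
clock: 1.9
tcp_pos: [0.5236, 0.2316, 0.3008]
orientation: [-2.266, -2.175, -0.0]
contact_force: [-0.3, 0.1, 0.2]
grip_width: 0.0852
```

```bash
python3 - <<'E'
from h import *
f=grab('wrist','w1'); im=f['pixels'][:,:,::-1]
cv2.imwrite('pics/w1b.png',cv2.convertScaleAbs(cv2.resize(im,(800,600),interpolation=cv2.INTER_CUBIC),alpha=1.5))
E
python3 mv.py .567 -.28 .30 1.586
```

```text
now [0.5234 0.2325 0.3007] yaw 1.5313 t 1.95 F [-0.59  0.98  0.27] w 0.0853
row [-3.4025e+00  4.2500e-01  2.5000e-03] [-0.0001 -0.0002 -0.0174] rows 12.334178185663776 0.437546914764783
```

View pics/w1b.png

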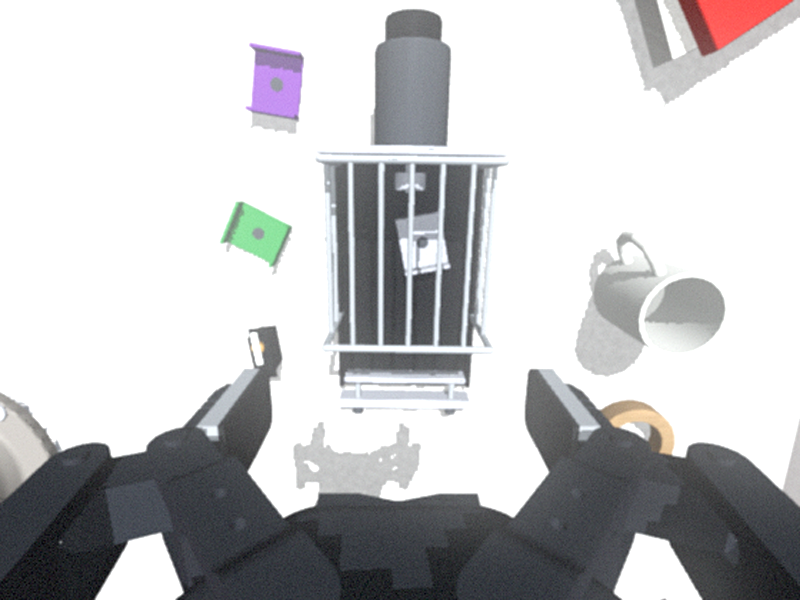

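The wrist view shows the rig squarely. Mouth bar (326,348)–(491,349), end frame (341,398)–(468,397), stop bar about (346–465,377). The grey bracket hole is at (422,242), with its near flange (406,272)–(449,267). I'll enlarge the bracket and stop bar.

Run:
```python
from h import *
im=load('w1')['pixels'][:,:,::-1]
a=cv2.resize(im[140:200,260:340],(800,600),interpolation=cv2.INTER_CUBIC)[:600,:400+100]
b=cv2.resize(im[235:295,230:350][:, :],(600,300),interpolation=cv2.INTER_CUBIC)
c=np.zeros((600,800,3),np.uint8); c[:300,:400]=cv2.resize(im[140:200,260:340],(400,300),interpolation=cv2.INTER_CUBIC)
c[300:,:600]=b; cv2.imwrite('pics/w1c.png',cv2.convertScaleAbs(c,alpha=1.2))
```

```text
(no output)
```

View pics/w1c.png

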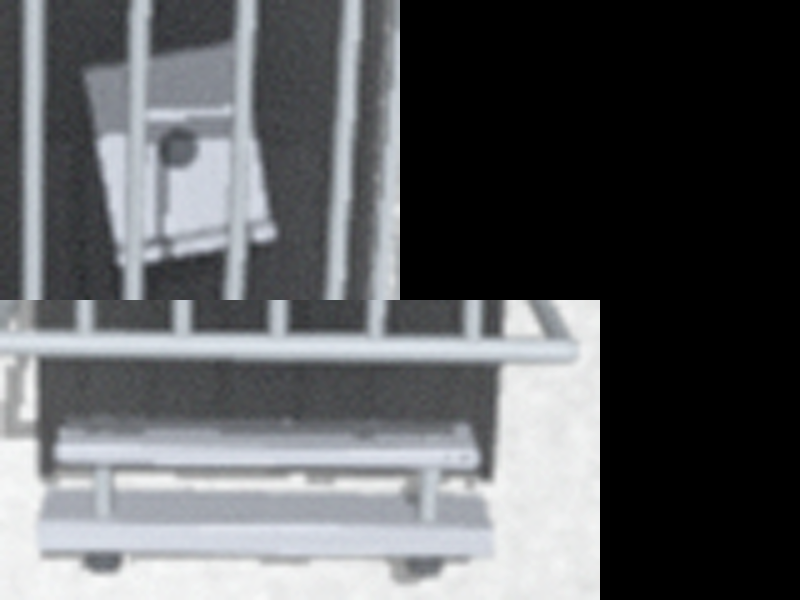

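Run:
```python
from fit import *
f=load('w1')
B=lambda U,V:np.array([230+U/5,235+(V-300)/5]); A=lambda U,V:np.array([260+U/5,140+V/5])
h=.07
obs=[(f,np.array([228.2,243.8]),(.002,h,.107)),(f,np.array([345.6,245]),(.002,-h,.107)),(f,B(39,555),(-.102,h,.024)),(f,B(492,554),(-.102,-h,.024)),(f,B(39,520),(-.092,h,.024)),(f,B(492,523),(-.092,-h,.024))]
p,e=fit(obs,[.529,.167,1.52]); print(p,e.tolist())
c,s=np.cos(p[2]),np.sin(p[2])
rig=lambda P:np.array([[c,s],[-s,c]])@(P[:2]-p[:2])
for n,uv,z in (('stopL',B(57,442),.027),('stopR',B(470,447),.027),('stopoutR',B(475,468),.027),('hole',A(178,148),.008)): 
    P=onz(f,*uv,z); print(n,P.round(4),rig(P).round(4))
k=.027;w=.022
ob=[(f,A(120,263),(-k,w,.023)),(f,A(275,238),(-k,-w,.023)),(f,A(178,148),(0,0,.008))]
q,e=fit(ob,[.545,.24,1.69]);print('br',q,rig(q).round(4),q[2]-p[2],e.tolist())
```

```text
[0.52952887 0.16608298 1.51461188] [[-2.0, -1.1], [0.3, -0.7], [-0.2, -0.2], [0.6, 1.1], [-0.3, 0.9], [1.0, 1.5]]
stopL [0.463  0.1067 0.027 ] [-0.063   0.0631]
stopR [0.5856 0.0999 0.027 ] [-0.0629 -0.0597]
stopoutR [0.5871 0.093  0.027 ] [-0.0697 -0.0616]
hole [0.5481 0.24   0.008 ] [ 0.0749 -0.0144]
br [0.5483721  0.2400247  1.69965431] [ 0.0749 -0.0147] 0.18504243706351686 [[-0.1, 0.1], [-0.0, -0.1], [0.2, 0.0]]
```

Call:
send_rows:
  deltas:
    - [1, -1, 0.13, 0, 0, 0, -0.017]
    - [1, -1, 0.13, 0, 0, 0, -0.017]
    - [1, -1, 0.13, 0, 0, 0, -0.017]
    - [1, -1, 0.13, 0, 0, 0, -0.017]

```text
clock: 2.28
tcp_pos: [0.5373, 0.0776, 0.3009]
orientation: [2.208, 2.233, -0.001]
contact_force: [-0.0, -0.2, -0.9]
grip_width: 0.0854
```

Call:
send_rows:
  deltas:
    - [1, -1, 0.13, 0, 0, 0, 0]
    - [1, -1, 0.13, 0, 0, 0, 0]
    - [1, -1, 0.13, 0, 0, 0, 0]
    - [1, -1, 0.13, 0, 0, 0, 0]

```text
clock: 2.62
tcp_pos: [0.5589, -0.0723, 0.301]
orientation: [2.208, 2.233, -0.001]
contact_force: [0.3, 0.0, -0.6]
grip_width: 0.0855
```

Call:
send_rows:
  deltas:
    - [1, -1, 0.09, 0, 0, 0, 0]
    - [1, -1, 0.09, 0, 0, 0, 0]
    - [1, -1, 0.09, 0, 0, 0, 0]
    - [1, -1, 0.09, 0, 0, 0, 0]

```text
clock: 2.95
tcp_pos: [0.5742, -0.2223, 0.3007]
orientation: [2.208, 2.233, -0.002]
contact_force: [-0.9, 0.6, 0.3]
grip_width: 0.0856
```

Call:
send_rows:
  deltas:
    - [1, -0.4, 0, 0, 0, 0, 0]
    - [1, -0.4, 0, 0, 0, 0, 0]
    - [1, -0.4, 0, 0, 0, 0, 0]
    - [1, -0.4, 0, 0, 0, 0, 0]

```text
clock: 3.28
tcp_pos: [0.5752, -0.2789, 0.3002]
orientation: [-2.208, -2.234, 0.001]
contact_force: [0.9, 0.1, 0.9]
grip_width: 0.0854
```

```bash
python3 - <<'E'
from h import *
f=grab('wrist','w2'); im=f['pixels'][:,:,::-1]
cv2.imwrite('pics/w2b.png',cv2.resize(im,(800,600),interpolation=cv2.INTER_CUBIC))
E
python3 mv.py .567 -.319 .15 1.586
```

```text
now [ 0.5756 -0.2773  0.3002] yaw 1.5852 t 3.3333 F [ 0.31  0.62 -0.34] w 0.0853
row [-0.2784 -0.0609  1.0008] [-0.0002 -0.0003 -0.0002] rows 3.743109420407796 0.01137395770694488
```

View pics/w2b.png

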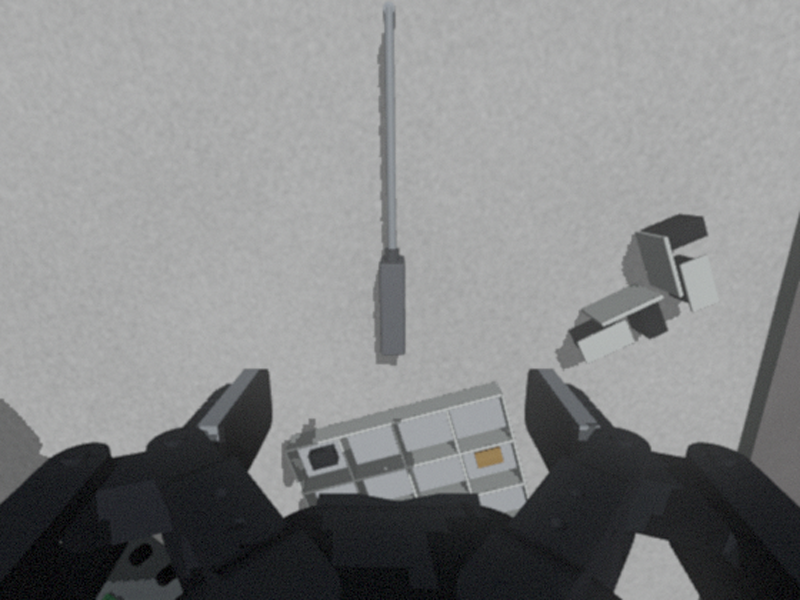

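The handle's top face runs (381,264)–(404,355), and the hook end is at (389,5).

Run:
```python
from fit import *
f=load('w2'); k=1.4286
o=[(f,np.array([U,V])/k,P) for U,V,P in ((381,264,(.045,.012,.052)),(405,263,(.045,-.012,.052)),(404,354,(-.045,-.012,.052)),(380,355,(-.045,.012,.052)),(389.5,3,(.255,0,.042)))]
p,e=fit(o,[.567,-.33,1.58]);print(p,e.tolist()); c,s=np.cos(p[2]),np.sin(p[2]);g=[p[0]+.01*c,p[1]+.01*s];print(g,p[0]+.25*c,p[1]+.25*s)
from mv import row
row([*g,.08],p[2]); row([*g,.020],p[2])
```

```text
[ 0.57009966 -0.32763157  1.58645175] [[-1.7, -0.3], [0.0, 0.3], [0.7, 1.3], [0.1, 0.6], [0.2, -2.1]]
[np.float64(0.5699431116949498), np.float64(-0.317632797637715)] 0.5661859630579646 -0.07766220811866664
now [ 0.5756 -0.2773  0.3002] yaw 1.5852 t 3.3333 F [ 0.31  0.62 -0.34] w 0.0853
row [-0.2701 -0.0408  1.4675] [-0.0002 -0.0003 -0.0004] rows 5.369295411155506 0.013664412377947523
now [ 0.5756 -0.2773  0.3002] yaw 1.5852 t 3.3333 F [ 0.31  0.62 -0.34] w 0.0853
row [-0.2705 -0.0406  1.8675] [-0.0002 -0.0003 -0.0004] rows 6.78915075654071 0.013664412377947523
```

Call:
send_rows:
  deltas:
    - [1, -0.27, -0.04, 0.5, 0, 0, 0]
    - [1, -0.27, -0.04, 0.97, 0, 0, 0]
    - [1, -0.27, -0.04, 0.97, 0, 0, 0]
    - [1, -0.27, -0.04, 0.97, 0, 0, 0]
    - [1, -0.27, -0.04, 0.97, 0, 0, 0]

```text
clock: 3.75
tcp_pos: [0.5666, -0.3155, 0.1489]
orientation: [-2.197, -2.231, 0.005]
contact_force: [-0.9, 0.4, 0.4]
grip_width: 0.0855
```

Call:
send_rows:
  deltas:
    - [1, 0, 0, 0.25, 0, 0, 0]
    - [1, 0, 0, 0.45, 0, 0, 0]
    - [1, 0, 0, 0.65, 0, 0, 0]
    - [1, 0, 0, 0.8, 0, 0, 0]
    - [1, 0, 0, 0.89, 0, 0, 0]
    - [1, 0, 0, 0.89, 0, 0, 0]
    - [1, 0, 0, 0.89, 0, 0, 0]

```text
clock: 4.33
tcp_pos: [0.5706, -0.3188, 0.023]
orientation: [2.205, 2.237, 0.001]
contact_force: [-0.3, -0.9, 0.8]
grip_width: 0.0856
```

```bash
python3 mv.py .57 -.3176 .02 1.586
```

```text
now [ 0.5706 -0.3188  0.023 ] yaw 1.5849 t 4.3333 F [-0.26 -0.92  0.82] w 0.0856
row [ 0.0079 -0.0039  0.0198] [ 0.0004 -0.     -0.0003] rows 0.07781191391645735 0.013095492739741954
```

Call:
send_rows:
  deltas:
    - [0.4, 0, 0, 0.02, 0, 0, 0]
    - [0.2, 0, 0, 0.02, 0, 0, 0]
    - [0, 0, 0, 0.02, 0, 0, 0]
    - [0, 0, 0, 0.02, 0, 0, 0]
    - [0, 0, 0, 0.02, 0, 0, 0]
    - [0, 0, 0, 0.02, 0, 0, 0]
    - [0, 0, 0, 0.02, 0, 0, 0]
    - [0, 0, 0, 0.02, 0, 0, 0]
    - [0, 0, 0, 0.02, 0, 0, 0]
    - [0, 0, 0, 0.02, 0, 0, 0]
  squeeze: 90

```text
clock: 5.17
tcp_pos: [0.5697, -0.3199, 0.0196]
orientation: [2.207, 2.234, 0.001]
contact_force: [-0.1, 1.1, 6.4]
grip_width: 0.0229
```

```bash
python3 mv.py .57 -.3176 .02 1.586
```

```text
now [ 0.5697 -0.3199  0.0196] yaw 1.5831 t 5.1667 F [-0.07  1.1   6.36] w 0.0229
row [ 0.0154  0.0023 -0.0025] [ 0.0004  0.0001 -0.0009] rows 0.056846099251106896 0.024764972938090577
```

Call:
send_rows:
  deltas:
    - [0, 0, 0, -0.08, 0, 0, 0]
    - [0, 0, 0, -0.16, 0, 0, 0]
    - [0, 0, 0, -0.28, 0, 0, 0]
    - [0, 0, 0, -0.4, 0, 0, 0]
    - [0, 0, 0, -0.4, 0, 0, 0]
    - [0, 0, 0, -0.4, 0, 0, 0]
    - [0, 0, 0, -0.4, 0, 0, 0]

```text
clock: 5.75
tcp_pos: [0.5688, -0.3192, 0.0785]
orientation: [-2.207, -2.235, -0.0]
contact_force: [0.3, 0.4, -2.6]
grip_width: 0.0231
```

```bash
python3 mv.py .5266 -.15 .08 1.5146
```

```text
now [ 0.5688 -0.3192  0.0785] yaw 1.5834 t 5.75 F [ 0.28  0.37 -2.64] w 0.0231
row [ 1.1314 -0.2674 -0.0096] [-0.0002 -0.0002  0.0219] rows 4.181868581673033 0.5505885961214853
```

Call:
send_rows:
  deltas:
    - [0, 0.2, -0.05, -0.01, 0, 0, 0.022]
    - [0, 0.4, -0.15, -0.01, 0, 0, 0.022]
    - [0, 0.6, -0.2, -0.01, 0, 0, 0.022]
    - [0, 0.8, -0.25, -0.01, 0, 0, 0.022]
    - [0, 0.95, -0.26, -0.01, 0, 0, 0.022]
    - [0, 1, -0.26, -0.01, 0, 0, 0.022]
    - [0, 1, -0.26, -0.01, 0, 0, 0.022]
    - [0, 1, -0.26, -0.01, 0, 0, 0.022]

```text
clock: 6.42
tcp_pos: [0.5283, -0.1705, 0.0799]
orientation: [2.283, 2.158, -0.001]
contact_force: [-0.9, -0.4, -1.8]
grip_width: 0.0231
```

```bash
python3 - <<'E'
from h import *
f=grab('wrist','w3'); im=f['pixels'][:,:,::-1]
s=grab('side','s3')
c=np.hstack([cv2.resize(im[0:300,140:440],(400,400),interpolation=cv2.INTER_CUBIC),cv2.resize(s['pixels'][:,:,::-1][130:330,165:365],(400,400),interpolation=cv2.INTER_CUBIC)])
cv2.imwrite('pics/w3b.png',c)
E
python3 mv.py .5318 -.05 .055 1.5146
```

```text
now [ 0.5283 -0.172   0.0802] yaw 1.5122 t 6.5167 F [-0.77 -0.59 -2.21] w 0.0231
row [ 0.8135 -0.0243  0.167 ] [ 0.      0.0004 -0.0008] rows 2.98870161900108 0.021919800008169815
```

View pics/w3b.png

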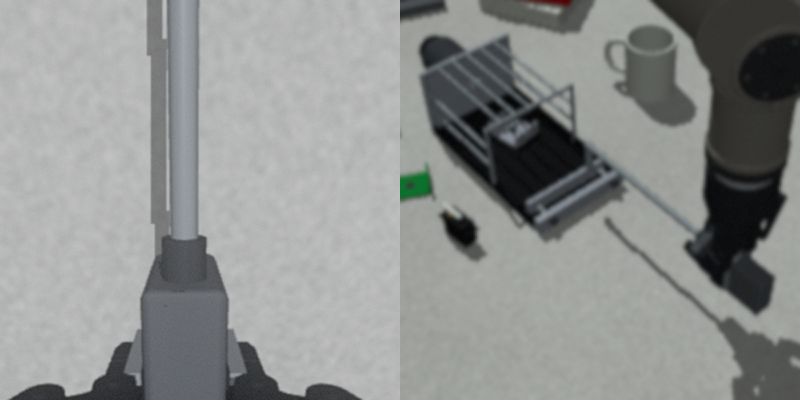

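Run:
```python
from h import *
o=r.get_obs();M=R.from_rotvec(o['orientation']).as_matrix();t=o['tcp_pos']
s=load('s3')
for L in ((.242,0,-.0224),(.246,0,-.0224),(.242,0,.0196),(.15,0,-.0184),(.06,0,-.0184)):
    uv=proj(s,t+M@np.array(L))[0]; print(L,uv.round(1),'crop',((uv[0]-165)*2+400).round(),((uv[1]-130)*2).round())
s=grab('scene','sc3')
cv2.imwrite('pics/sc3b.png',cv2.resize(s['pixels'][:,:,::-1][130:280,190:390],(800,600),interpolation=cv2.INTER_CUBIC))
for L in ((.242,0,-.0224),(.242,0,.0196),(.15,0,-.0184),(.06,0,-.0184)):
    uv=proj(s,t+M@np.array(L))[0]; print(L,'crop',((uv-[190,130])*4).round())
```

```text
(0.242, 0, -0.0224) [259.5 200.6] crop 589.0 141.0
(0.246, 0, -0.0224) [258.5 199.8] crop 587.0 140.0
(0.242, 0, 0.0196) [260.1 212.7] crop 590.0 165.0
(0.15, 0, -0.0184) [284.3 222.1] crop 639.0 184.0
(0.06, 0, -0.0184) [311. 244.] crop 692.0 228.0
(0.242, 0, -0.0224) crop [417. 259.]
(0.242, 0, 0.0196) crop [415. 317.]
(0.15, 0, -0.0184) crop [288. 215.]
(0.06, 0, -0.0184) crop [172. 170.]
```

View pics/sc3b.png

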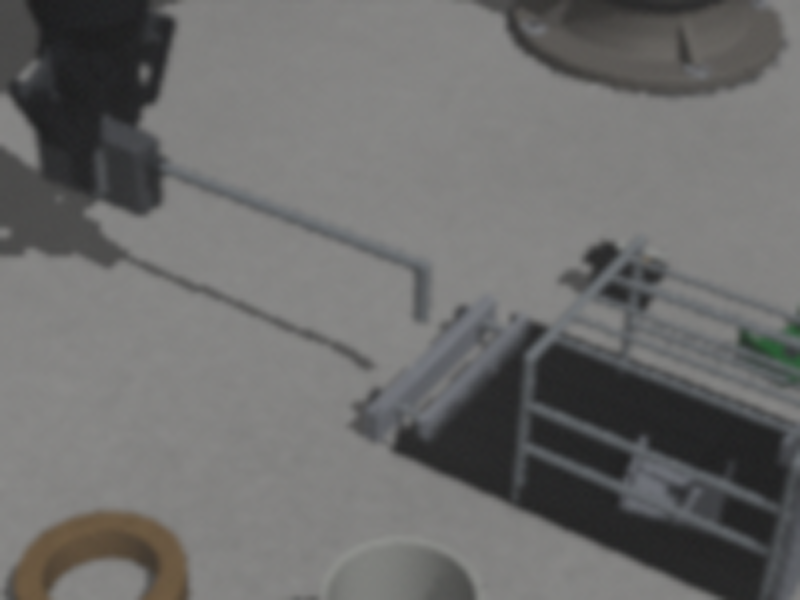

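The hook is at crop (420,320), as predicted within camera bias, so the rod is level in the grip. Going in under the guard.

Call:
send_rows:
  deltas:
    - [0, 0.1, 0, 0.03, 0, 0, 0]
    - [0, 0.25, -0.01, 0.08, 0, 0, 0]
    - [0, 0.4, -0.015, 0.13, 0, 0, 0]
    - [0, 0.55, -0.02, 0.16, 0, 0, 0]
    - [0, 0.7, -0.024, 0.167, 0, 0, 0]
    - [0, 0.78, -0.024, 0.167, 0, 0, 0]
    - [0, 0.81, -0.024, 0.167, 0, 0, 0]
    - [0, 0.81, -0.024, 0.167, 0, 0, 0]
    - [0, 0.81, -0.024, 0.167, 0, 0, 0]

```text
clock: 7.32
tcp_pos: [0.5319, -0.0499, 0.0555]
orientation: [2.284, 2.156, -0.0]
contact_force: [-0.3, -0.8, -2.5]
grip_width: 0.0235
```

```bash
python3 mv.py .5348 -.0016 .055 1.5146
```

```text
now [ 0.5319 -0.0499  0.0555] yaw 1.5131 t 7.3167 F [-0.34 -0.81 -2.45] w 0.0235
row [0.3226 0.001  0.0033] [ 0.0003  0.0003 -0.0005] rows 1.1606747017991446 0.015571503782192927
```

Call:
send_rows:
  deltas:
    - [0, 0.08, 0, 0, 0, 0, 0]
    - [0, 0.16, 0, 0, 0, 0, 0]
    - [0, 0.24, 0, 0, 0, 0, 0]
    - [0, 0.3, 0, 0, 0, 0, 0]
    - [0, 0.32, 0, 0, 0, 0, 0]
    - [0, 0.32, 0, 0, 0, 0, 0]
    - [0, 0.32, 0, 0, 0, 0, 0]

```text
clock: 7.9
tcp_pos: [0.5343, -0.0006, 0.0553]
orientation: [2.283, 2.158, -0.0]
contact_force: [0.5, -0.6, -2.4]
grip_width: 0.0232
```

```bash
python3 - <<'E'
from h import *
a=grab('scene','sc4');b=grab('side','s4'); 
f=lambda f,u,v,w,h: cv2.resize(f['pixels'][:,:,::-1][v:v+h,u:u+w],(400,400),interpolation=cv2.INTER_CUBIC)
c=np.hstack([f(a,315,205,90,90),f(b,180,150,80,80)])
cv2.imwrite('pics/c4.png',cv2.convertScaleAbs(c,alpha=1.5))
E
python3 mv.py .5348 -.0016 .030 1.5146
```

```text
now [ 0.5342 -0.0014  0.0553] yaw 1.5133 t 8.0 F [-0.3  -0.58 -2.51] w 0.0229
row [-0.0011  0.004   0.1685] [-0.      0.0001 -0.0004] rows 0.6064448426831438 0.011345947220239636
```

View pics/c4.png

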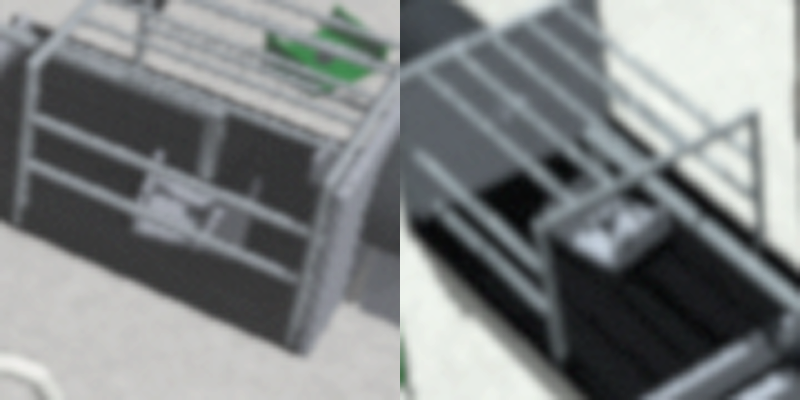

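The pin hangs between the bracket's two flanges: scene crop pin at (212,105)–(207,180), flanges at (155,190) and (250,205). Lowering.

Call:
send_rows:
  deltas:
    - [0, 0, 0, 0.04, 0, 0, 0]
    - [0, 0, 0, 0.07, 0, 0, 0]
    - [0, 0, 0, 0.1, 0, 0, 0]
    - [0, 0, 0, 0.1, 0, 0, 0]

```text
clock: 8.33
tcp_pos: [0.5335, -0.0009, 0.0391]
orientation: [-2.283, -2.156, 0.002]
contact_force: [0.5, 0.2, -2.5]
grip_width: 0.023
```

Call:
send_rows:
  deltas:
    - [0, 0, 0, 0.02, 0, 0, 0]
    - [0, 0, 0, 0.04, 0, 0, 0]
    - [0, 0, 0, 0.06, 0, 0, 0]
    - [0, 0, 0, 0.06, 0, 0, 0]
    - [0, 0, 0, 0.06, 0, 0, 0]

```text
clock: 8.75
tcp_pos: [0.5342, -0.0007, 0.0311]
orientation: [-2.283, -2.157, 0.0]
contact_force: [0.0, -0.2, -1.7]
grip_width: 0.023
```

```bash
python3 - <<'E'
from h import *
a=grab('scene','sc5');b=grab('side','s5'); 
f=lambda f,u,v,w,h: cv2.resize(f['pixels'][:,:,::-1][v:v+h,u:u+w],(400,400),interpolation=cv2.INTER_CUBIC)
c=np.hstack([f(a,335,225,50,50),f(b,200,170,50,50)])
cv2.imwrite('pics/c5.png',cv2.convertScaleAbs(c,alpha=1.5))
E
python3 mv.py .5348 -.0016 .030 1.5146
```

```text
now [ 0.5344 -0.0007  0.0313] yaw 1.5141 t 8.85 F [-0.29  0.11 -2.36] w 0.023
row [-0.006   0.0029  0.0089] [ 0.0001 -0.     -0.0002] rows 0.039787853469312996 0.004329269342889432
```

View pics/c5.png

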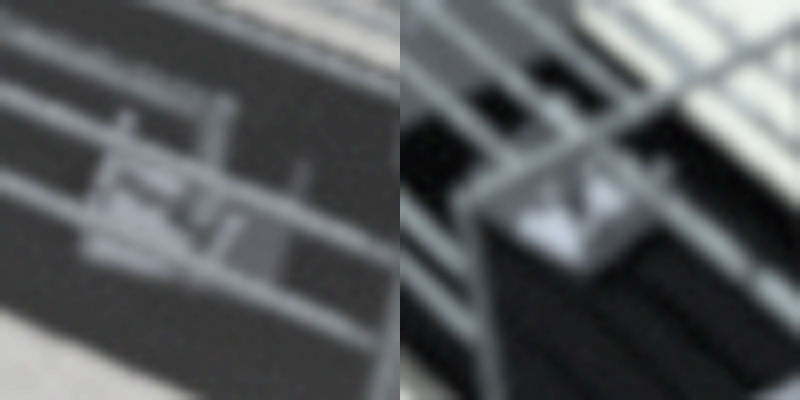

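The pin stands inside the bracket, left crop (215,110)–(200,230). Pulling out, slowly at first contact.

Call:
send_rows:
  deltas:
    - [0, -0.03, 0, 0, 0, 0, 0]
    - [0, -0.06, 0, 0, 0, 0, 0]
    - [0, -0.08, 0, 0, 0, 0, 0]
    - [0, -0.095, 0, 0, 0, 0, 0]
    - [0, -0.11, 0, 0, 0, 0, 0]
    - [0, -0.125, 0, 0, 0, 0, 0]
    - [0, -0.14, 0, 0, 0, 0, 0]
    - [0, -0.155, 0, 0, 0, 0, 0]
    - [0, -0.17, 0, 0, 0, 0, 0]
    - [0, -0.19, 0, 0, 0, 0, 0]
    - [0, -0.22, 0, 0, 0, 0, 0]
    - [0, -0.25, 0, 0, 0, 0, 0]
    - [0, -0.28, 0, 0, 0, 0, 0]
    - [0, -0.31, 0, 0, 0, 0, 0]
    - [0, -0.34, 0, 0, 0, 0, 0]
    - [0, -0.37, 0, 0, 0, 0, 0]
    - [0, -0.4, 0, 0, 0, 0, 0]
    - [0, -0.43, 0, 0, 0, 0, 0]
    - [0, -0.46, 0, 0, 0, 0, 0]
    - [0, -0.5, 0, 0, 0, 0, 0]

```text
clock: 10.52
tcp_pos: [0.5301, -0.0757, 0.0312]
orientation: [-2.283, -2.158, -0.0]
contact_force: [0.0, 1.0, -2.0]
grip_width: 0.0233
```

```bash
python3 - <<'E'
from h import *
a=grab('scene','sc6');b=grab('side','s6'); 
f=lambda f,u,v,w,h: cv2.resize(f['pixels'][:,:,::-1][v:v+h,u:u+w],(400,400),interpolation=cv2.INTER_CUBIC)
c=np.hstack([f(a,290,195,100,100),f(b,190,160,90,90)])
cv2.imwrite('pics/c6.png',cv2.convertScaleAbs(c,alpha=1.5))
E
python3 mv.py .5348 -.0016 .030 1.5146
```

```text
now [ 0.5299 -0.0771  0.0314] yaw 1.5125 t 10.6167 F [ 1.27 -0.73 -1.33] w 0.0229
row [0.5044 0.003  0.0087] [ 0.0001  0.0002 -0.0007] rows 1.8145238860261195 0.018186724274319433
```

View pics/c6.png

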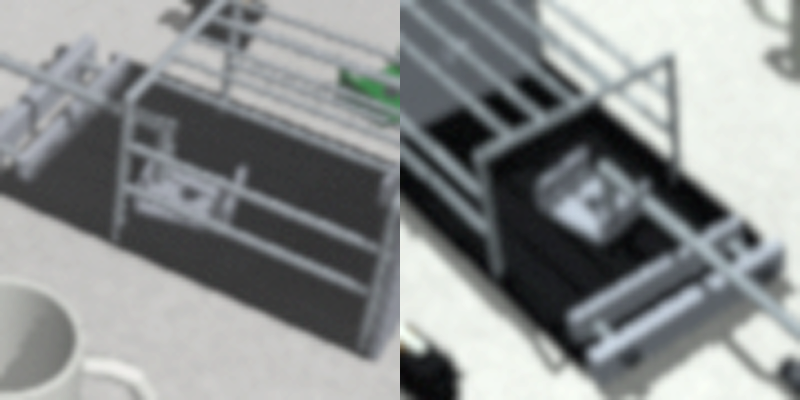

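Call:
send_rows:
  deltas:
    - [0, -0.03, 0, 0, 0, 0, 0]
    - [0, -0.06, 0, 0, 0, 0, 0]
    - [0, -0.09, 0, 0, 0, 0, 0]
    - [0, -0.12, 0, 0, 0, 0, 0]
    - [0, -0.15, 0, 0, 0, 0, 0]
    - [0, -0.18, 0, 0, 0, 0, 0]
    - [0, -0.21, 0, 0, 0, 0, 0]
    - [0, -0.23, 0, 0, 0, 0, 0]
    - [0, -0.25, 0, 0, 0, 0, 0]
    - [0, -0.26, 0, 0, 0, 0, 0]

```text
clock: 11.45
tcp_pos: [0.5278, -0.1151, 0.0313]
orientation: [2.284, 2.157, -0.0]
contact_force: [-0.2, 0.5, -2.6]
grip_width: 0.0229
```

Call:
send_rows:
  deltas:
    - [0, -0.007, 0, 0, 0, 0, 0]
    - [0, -0.014, 0, 0, 0, 0, 0]
    - [0, -0.02, 0, 0, 0, 0, 0]
    - [0, -0.02, 0, 0, 0, 0, 0]

```text
clock: 11.78
tcp_pos: [0.5277, -0.1176, 0.0312]
orientation: [-2.283, -2.158, 0.0]
contact_force: [-0.1, -0.3, -1.9]
grip_width: 0.023
```

Call:
send_rows:
  deltas:
    - [0, -0.007, 0, 0, 0, 0, 0]
    - [0, -0.014, 0, 0, 0, 0, 0]
    - [0, -0.02, 0, 0, 0, 0, 0]
    - [0, -0.02, 0, 0, 0, 0, 0]

```text
clock: 12.12
tcp_pos: [0.5275, -0.1207, 0.0313]
orientation: [2.284, 2.157, -0.0]
contact_force: [0.5, -0.1, -1.5]
grip_width: 0.0228
```

Call:
send_rows:
  deltas:
    - [0, -0.007, 0, 0, 0, 0, 0]
    - [0, -0.014, 0, 0, 0, 0, 0]
    - [0, -0.02, 0, 0, 0, 0, 0]
    - [0, -0.02, 0, 0, 0, 0, 0]

```text
clock: 12.45
tcp_pos: [0.5273, -0.1238, 0.0313]
orientation: [2.284, 2.157, -0.0]
contact_force: [0.5, 0.9, -1.5]
grip_width: 0.023
```

Call:
send_rows:
  deltas:
    - [0, -0.007, 0, 0, 0, 0, 0]
    - [0, -0.01, 0, 0, 0, 0, 0]
    - [0, -0.01, 0, 0, 0, 0, 0]

```text
clock: 12.7
tcp_pos: [0.5273, -0.1252, 0.0313]
orientation: [2.284, 2.157, -0.0]
contact_force: [0.3, -0.4, -3.2]
grip_width: 0.0227
```

Call:
send_rows:
  deltas:
    - [0, -0.005, 0, 0, 0, 0, 0]
    - [0, -0.01, 0, 0, 0, 0, 0]
    - [0, -0.01, 0, 0, 0, 0, 0]

```text
clock: 12.95
tcp_pos: [0.5272, -0.1267, 0.0313]
orientation: [2.284, 2.157, -0.0]
contact_force: [-0.4, 0.8, -3.3]
grip_width: 0.023
```

Call:
send_rows:
  deltas:
    - [0, -0.005, 0, 0, 0, 0, 0]
    - [0, -0.01, 0, 0, 0, 0, 0]
    - [0, -0.01, 0, 0, 0, 0, 0]

```text
clock: 13.2
tcp_pos: [0.5271, -0.1282, 0.0313]
orientation: [2.284, 2.157, -0.0]
contact_force: [0.2, -0.0, -2.4]
grip_width: 0.0233
```

Call:
send_rows:
  deltas:
    - [0, -0.005, 0, 0, 0, 0, 0]
    - [0, -0.01, 0, 0, 0, 0, 0]
    - [0, -0.01, 0, 0, 0, 0, 0]

```text
clock: 13.45
tcp_pos: [0.5271, -0.1295, 0.0313]
orientation: [-2.284, -2.157, -0.0]
contact_force: [0.9, 1.1, -2.0]
grip_width: 0.0231
```

Call:
send_rows:
  deltas:
    - [0, -0.005, 0, 0, 0, 0, 0]
    - [0, -0.01, 0, 0, 0, 0, 0]
    - [0, -0.01, 0, 0, 0, 0, 0]

```text
clock: 13.7
tcp_pos: [0.527, -0.1311, 0.0312]
orientation: [2.284, 2.157, 0.0]
contact_force: [0.4, 1.3, -2.7]
grip_width: 0.0232
```

Call:
send_rows:
  deltas:
    - [0, -0.005, 0, 0, 0, 0, 0]
    - [0, -0.007, 0, 0, 0, 0, 0]
    - [0, -0.007, 0, 0, 0, 0, 0]

```text
clock: 13.95
tcp_pos: [0.5269, -0.132, 0.0312]
orientation: [-2.284, -2.157, -0.0]
contact_force: [0.1, 1.4, -3.2]
grip_width: 0.0231
```

Call:
send_rows:
  deltas:
    - [0, -0.005, 0, 0, 0, 0, 0]
    - [0, -0.007, 0, 0, 0, 0, 0]
    - [0, -0.007, 0, 0, 0, 0, 0]

```text
clock: 14.2
tcp_pos: [0.5269, -0.1322, 0.0311]
orientation: [-2.282, -2.158, -0.001]
contact_force: [1.6, 5.3, -3.1]
grip_width: 0.023
```

Call:
send_rows:
  deltas:
    - [0, -0.005, 0, 0, 0, 0, 0]
    - [0, -0.007, 0, 0, 0, 0, 0]
    - [0, -0.007, 0, 0, 0, 0, 0]

```text
clock: 14.45
tcp_pos: [0.5269, -0.1323, 0.031]
orientation: [-2.281, -2.158, -0.002]
contact_force: [0.3, 6.5, -3.7]
grip_width: 0.0229
```

```bash
python3 - <<'E'
from h import *
a=grab('scene','sc7');b=grab('side','s7'); w=grab('wrist','w7')
E
python3 mv.py .5348 -.0016 .030 1.5146
```

```text
now [ 0.5269 -0.1323  0.031 ] yaw 1.5153 t 14.6 F [ 2.02  6.99 -4.41] w 0.023
row [0.8726 0.0042 0.0085] [-0.0002 -0.0007  0.0002] rows 3.139211779961528 0.018408099754944066
```

Seated: TCP stopped at y = -0.132 as predicted, with the pull rising to about 6.5 N. I'll hold briefly, then ease forward and lift the hook.

Call:
send_rows:
  deltas:
    - [0, 0, 0, 0, 0, 0, 0]
    - [0, 0, 0, 0, 0, 0, 0]
    - [0, 0, 0, 0, 0, 0, 0]
    - [0, 0, 0, 0, 0, 0, 0]

```text
clock: 14.93
tcp_pos: [0.5269, -0.1323, 0.031]
orientation: [-2.281, -2.158, -0.002]
contact_force: [2.1, 7.3, -3.5]
grip_width: 0.0231
```

Call:
send_rows:
  deltas:
    - [0, 0.005, 0, 0, 0, 0, 0]
    - [0, 0.01, 0, 0, 0, 0, 0]
    - [0, 0.03, 0, 0, 0, 0, 0]
    - [0, 0.05, 0, 0, 0, 0, 0]
    - [0, 0.08, 0, 0, 0, 0, 0]
    - [0, 0.1, 0, 0, 0, 0, 0]
    - [0, 0.1, 0, 0, 0, 0, 0]
    - [0, 0.1, 0, 0, 0, 0, 0]

```text
clock: 15.6
tcp_pos: [0.5276, -0.119, 0.0313]
orientation: [2.283, 2.158, -0.0]
contact_force: [0.5, -1.3, -1.9]
grip_width: 0.023
```

Call:
send_rows:
  deltas:
    - [0, 0, 0, -0.04, 0, 0, 0]
    - [0, 0, 0, -0.1, 0, 0, 0]
    - [0, 0, 0, -0.18, 0, 0, 0]
    - [0, 0, 0, -0.26, 0, 0, 0]
    - [0, 0, 0, -0.32, 0, 0, 0]
    - [0, 0, 0, -0.32, 0, 0, 0]
    - [0, 0, 0, -0.32, 0, 0, 0]

```text
clock: 16.18
tcp_pos: [0.5282, -0.1191, 0.0802]
orientation: [2.282, 2.157, 0.002]
contact_force: [0.6, 0.5, -3.3]
grip_width: 0.0231
```

```bash
python3 mv.py .56 -.3 .08 1.583
```

```text
now [ 0.5282 -0.1191  0.0802] yaw 1.5143 t 16.1833 F [ 0.61  0.52 -3.3 ] w 0.0231
row [-1.1923  0.2797  0.0016] [ 0.0006 -0.     -0.0219] rows 4.405105120157132 0.5496320671156295
```

Call:
send_rows:
  deltas:
    - [0, -0.15, 0, 0, 0, 0, 0]
    - [0, -0.35, 0, 0, 0, 0, 0]
    - [0, -0.55, 0.1, 0, 0, 0, -0.01]
    - [0, -0.75, 0.2, 0, 0, 0, -0.02]
    - [0, -0.95, 0.28, 0, 0, 0, -0.022]
    - [0, -1, 0.28, 0, 0, 0, -0.022]
    - [0, -1, 0.28, 0, 0, 0, -0.022]
    - [0, -1, 0.28, 0, 0, 0, -0.022]

```text
clock: 16.85
tcp_pos: [0.5601, -0.2708, 0.0783]
orientation: [-2.207, -2.233, 0.001]
contact_force: [-0.0, 0.7, -2.3]
grip_width: 0.0229
```

```bash
python3 mv.py .5697 -.31 .021 1.583
```

```text
now [ 0.5601 -0.2708  0.0783] yaw 1.5822 t 16.85 F [-0.03  0.69 -2.3 ] w 0.0229
row [-0.2626  0.062   0.3819] [-0.0006 -0.0004 -0.0003] rows 1.6819216537699786 0.018897881104052012
```

Call:
send_rows:
  deltas:
    - [0, -0.1, 0.02, 0.08, 0, 0, 0]
    - [0, -0.2, 0.05, 0.18, 0, 0, 0]
    - [0, -0.26, 0.06, 0.26, 0, 0, 0]
    - [0, -0.26, 0.06, 0.33, 0, 0, 0]
    - [0, -0.26, 0.06, 0.36, 0, 0, 0]
    - [0, -0.26, 0.06, 0.375, 0, 0, 0]
    - [0, -0.26, 0.06, 0.385, 0, 0, 0]
    - [0, -0.26, 0.06, 0.385, 0, 0, 0]
    - [0, -0.26, 0.06, 0.385, 0, 0, 0]

```text
clock: 17.6
tcp_pos: [0.5709, -0.3097, 0.022]
orientation: [2.207, 2.236, 0.001]
contact_force: [-0.3, -0.1, -2.2]
grip_width: 0.0229
```

Call:
send_rows:
  deltas:
    - [0, 0, 0, 0.005, 0, 0, 0]
    - [0, 0, 0, 0.008, 0, 0, 0]
    - [0, 0, 0, 0.008, 0, 0, 0]

```text
clock: 17.85
tcp_pos: [0.5706, -0.3101, 0.0205]
orientation: [2.207, 2.235, 0.0]
contact_force: [0.5, -0.5, -2.1]
grip_width: 0.0231
```

Call:
send_rows:
  deltas:
    - [0, 0, 0, 0.004, 0, 0, 0]
    - [0, 0, 0, 0.008, 0, 0, 0]
    - [0, 0, 0, 0.008, 0, 0, 0]

```text
clock: 18.1
tcp_pos: [0.5706, -0.3102, 0.0196]
orientation: [2.208, 2.235, 0.001]
contact_force: [-1.9, 0.8, 3.8]
grip_width: 0.0234
```

Call:
send_rows:
  deltas:
    - [0, 0, 0, 0.004, 0, 0, 0]
    - [0, 0, 0, 0.004, 0, 0, 0]
    - [0, 0, 0, 0.004, 0, 0, 0]

```text
clock: 18.35
tcp_pos: [0.5707, -0.3102, 0.0196]
orientation: [2.208, 2.235, 0.001]
contact_force: [-3.1, 2.8, 8.8]
grip_width: 0.0229
```

Standing on the bench at the original height. I'll ease the pressure, release, rise straight up, and go over to look at the rig.

Call:
send_rows:
  deltas:
    - [0, 0, 0, -0.006, 0, 0, 0]
    - [0.3, 0, 0, -0.006, 0, 0, 0]
    - [0.5, 0, 0, -0.006, 0, 0, 0]
    - [0.8, 0, 0, -0.006, 0, 0, 0]
    - [1, 0, 0, -0.006, 0, 0, 0]
    - [1, 0, 0, -0.006, 0, 0, 0]
    - [1, 0, 0, -0.006, 0, 0, 0]
    - [1, 0, 0, -0.006, 0, 0, 0]
    - [1, 0, 0, -0.006, 0, 0, 0]
    - [1, 0, 0, -0.006, 0, 0, 0]
  squeeze: 20

```text
clock: 19.18
tcp_pos: [0.5705, -0.3101, 0.0194]
orientation: [-2.208, -2.235, -0.0]
contact_force: [-0.2, -0.9, -0.1]
grip_width: 0.0855
```

Call:
send_rows:
  deltas:
    - [1, 0, 0, -0.1, 0, 0, 0]
    - [1, 0, 0, -0.2, 0, 0, 0]
    - [1, 0, 0, -0.4, 0, 0, 0]
    - [1, 0, 0, -0.65, 0, 0, 0]
    - [1, 0, 0, -0.9, 0, 0, 0]
    - [1, 0, 0, -1, 0, 0, 0]
    - [1, 0, 0, -1, 0, 0, 0]

```text
clock: 19.77
tcp_pos: [0.573, -0.3123, 0.1764]
orientation: [2.202, 2.228, 0.006]
contact_force: [0.3, -0.1, 0.5]
grip_width: 0.085
```

Call:
send_rows:
  deltas:
    - [1, 0.5, 0, -0.8, 0, 0, 0]
    - [1, 1, 0, -0.8, 0, 0, 0]
    - [1, 1, 0, -0.8, 0, 0, 0]
    - [1, 1, 0, -0.8, 0, 0, 0]
    - [1, 1, 0, -0.8, 0, 0, 0]
    - [1, 1, 0, -0.8, 0, 0, 0]

```text
clock: 20.27
tcp_pos: [0.571, -0.1541, 0.2931]
orientation: [2.197, 2.243, 0.01]
contact_force: [0.4, 0.7, 0.6]
grip_width: 0.0854
```

Call:
send_rows:
  deltas:
    - [1, 1, 0.15, 0, 0, 0, 0.022]
    - [1, 1, 0.15, 0, 0, 0, 0.022]
    - [1, 1, 0.15, 0, 0, 0, 0.022]
    - [1, 1, 0.15, 0, 0, 0, 0.022]
    - [1, 1, 0.15, 0, 0, 0, 0.022]
    - [1, 1, 0.15, 0, 0, 0, 0.022]

```text
clock: 20.77
tcp_pos: [0.5891, -0.0084, 0.289]
orientation: [-2.279, -2.161, 0.001]
contact_force: [0.6, -0.6, 0.2]
grip_width: 0.0854
```

```bash
python3 - <<'E'
from h import *
w=grab('wrist','w8');b=grab('side','s8');a=grab('scene','sc8')
for P in ((.529,.124,.008),(.571,-.318,.05),(.566,-.068,0)):
  print([proj(f,P)[0].round() for f in (w,b,a)])
E
python3 mv.py .53 .08 .3 1.514
```

```text
[array([226.,  77.]), array([243., 219.]), array([315., 230.])]
[array([278., 382.]), array([394., 302.]), array([165., 174.])]
[array([265., 217.]), array([305., 253.]), array([242., 216.])]
now [ 0.5889 -0.0122  0.2895] yaw 1.5111 t 20.9167 F [ 0.19  0.34 -0.56] w 0.085
row [ 0.5901 -0.4287 -0.0704] [-0.      0.0002 -0.0009] rows 2.6358703306690194 0.023818511839880853
```

Run:
```python
from h import *
f=lambda t,u,v,w,h,W,H: cv2.resize(load(t)['pixels'][:,:,::-1][v:v+h,u:u+w],(W,H),interpolation=cv2.INTER_CUBIC)
L=f('w8',186,40,80,100,480,600)
Rr=np.vstack([f('s8',295,235,140,105,320,240),f('sc8',140,155,120,68,320,180),f('s8',205,180,80,45,320,180)])
cv2.imwrite('pics/c8.png',cv2.convertScaleAbs(np.hstack([L,Rr]),alpha=1.25))
```

```text
(no output)
```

View pics/c8.png

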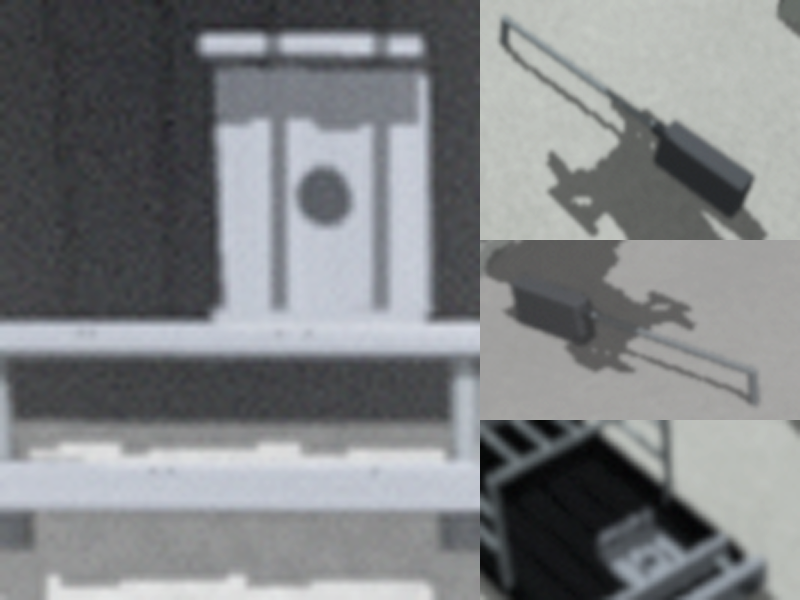

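The bracket lies square against the stop bar: its far flange, (200,45)–(425,45), and the bar at v≈337 are both level in the picture. The rod stands on its handle and hook on the bench, clear of the rig. Handing in.

```bash
python3 -c "
from bench import r
print(r.hand_in())"
```

```text
the job is handed in; nothing more can be done
None
```

I hooked the bracket out from under the guard and pulled it square against the stop bar. Then I unhooked it, stood the rod back on the bench near where it started, and handed the job in at about 21 s of robot time. The hand-in reports no verdict.

- **Pull:** the measured force rose to about 6.5–7 N and held for about 0.7 s, with the TCP stopped within about 1 mm of the position I had predicted from the pictures. This is the wrist reading, which has about ±1 N of noise. The contact forces on the bracket and bar themselves can't be measured directly.
- **Last pictures:** the bracket lies flat and looks parallel to the stop bar by eye. The rod stands on its handle and hook, about 14 cm clear of the rig.
- **Not measured at the end:** I did not fit the bracket's final distance from the mouth. From the stop bar position and the bracket's length, I expect its centre about 37 mm outside, against the 34 mm required.
- **Bystanders:** the arm went nowhere near the servo, tape or mug, but I did not check them separately afterwards.
- **Disagreements:** the scene camera was off by 1–3 pixels from the other views, within its calibration error. No check failed.

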